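Level the balancing city sculpture

TASK

The balancing city on the table hangs down on one side. Stand the loose plaster tower upright on the raised arm of its beam, set down gently, at the distance from the pivot where the beam comes to rest level (to within about a degree); the tower is a hollow casting, so you must find out how heavy it is. Leave the concrete block and the little house where they stand on the beam, without touching them, and do not disturb the other things on the table.

Things in the scene. Friction and masses are not known exactly. Their poses are not given: they have to be found in the camera images.
- beam (a joint): tilt of the see-saw beam about its pivot, rad: 0 level, positive when the left arm (+y end) is up, negative when the right arm is up; stops at +-0.24. Weighted below its pivot and damped, it rests, within about a second, at a tilt proportional to the unbalanced moment. With block and house alone (as at the start) it rests at 0.13 to 0.21 one way or the other
- beam_top (a point): centre of the beam's upper face, over the pivot and 6 mm above its axis; y runs along the beam, z is normal to the face and tilts with it. The beam is a plywood plank 560 mm long (y), 56 mm wide (x), 12 mm thick; its upper face is 91 mm above the table when level
- stand: fixed wooden stand: foot 130 x 150 x 14 mm, two cheeks 90 mm high beside the beam's middle; origin on the table under the pivot, y along the level beam to the left arm, z up. Pivot axis (along x) 85 mm up. Beam stiffness: unbalanced moment (N times m along the beam) per rad of tilt is about 1.72 N m with block and house on it, 1.62 N m with the tower on it too
- tower: loose hollow plaster tower on the table: foot part 40 x 40 mm, 60 mm high, then a square shaft 28 x 28 mm from 60 to 110 mm height; origin at the centre of its underside, z up, x and y square to its sides. Mass centre on its axis; mass unknown, 130 to 270 g. Between 93 and 250 mm from the pivot on the raised arm there is always a place where it levels the beam
- block: solid concrete tower block 50 (x) x 56 (y) x 80 mm high, 0.6 kg, the heavy one, standing on one arm of the beam, 50 to 64 mm from the pivot; origin at the centre of its underside. Not to be touched
- house: little plaster house 30 x 30 x 44 mm high, 0.08 kg, standing on the other arm of the beam, 50 to 64 mm from the pivot; origin at the centre of its underside. Not to be touched
- books: bystander: two books lying in a pile, about 150 x 110 x 41 mm, origin at the centre of the underside
- brushes: bystander: steel can with brushes, 76 mm wide, 90 mm high, brushes to 190 mm; origin at the centre of the underside
- tape: bystander: roll of tape lying flat, 90 mm wide, 24 mm high; origin at the centre of the underside
Not all that is in view belongs to the job. Leave any blue or green look-alike of the tower alone.

How it is judged:
By the outcome, as a careful person would: the job done as asked, in the order asked, and still so for the second after the job is handed in, with the robot touching nothing.
It also fails if it takes over 64 s, if anything falls off the work surface, if the arm or the gripper's body presses on something with over 40 N, if the wrist force passes 120 N, or if a joint passes its speed limit or range.

ROBOT

A 6-joint arm with a two-finger parallel gripper is mounted at the origin on the work surface. World frame = base frame: x ahead of the robot, y to its left, z up, the work surface at z = 0. Lengths are in m, angles in degrees, forces in N, time in s.
With the tool pointing down it reaches from about 0.35 to 0.875 m from the base axis. Payload 4.2 kg.
Tool frame: the origin (TCP) lies midway between the tips of the shut fingers; the grasp point (between the pads) lies 19 mm behind it; z points along the fingers, y is the line along which they close (so a half turn about z gives the same grasp; the last joint's range is limited). The gripper opens to 87 mm and grips with 3 to 60 N. Pads are 19 mm wide; open, the fingers measure 117 mm over their backs; the gripper's body (75 mm by 190 mm) begins 51 mm behind the grasp point.
Start: joints at [-52.162, 22.042, 0.453, 0, -68.411, -14.817], TCP at [0.244, -0.575, 0.223] pointing down, gripper open.
Joint ranges: [-179.83, 179.83], [-69.29, 118.12], [-61.27, 80.66], [-181.25, 117.63], [-171.15, -9.14], [-177.46, 177.46]. Speed limits (degrees/s): [159.86, 159.86, 180, 180, 180, 180].

INTERFACE

Orientations are given as a 3x3 rotation matrix whose columns are the frame's x, y, z axes.
In Python, from station import * gives the robot as it stands.
- The arm moves only by the tool move_arm, never from a script. Its argument "targets" is text: rows parted by semicolons, each of 4 numbers parted by spaces: the shift along the world's x, y, z in units of 25 mm (1.0 is 25 mm), then the turn about the world's z in units of 5 degrees (1.0 is 5 degrees). In form: tx ty tz spin; .... A call has 1 to 10 rows; each row shifts and turns the commanded pose from where the row before left it; what a row does not reach is not made up. A row lasts 1/12 s, in which the tool goes at most 41.7 mm and 7.16 degrees, less where a joint would pass 70% of its speed; a pose out of reach is approached as far as the arm can. A call is refused whole if a number of a shift passes 1 or a number of a turn 1, either way. A call with a gripper value outside its range is refused whole. "gripper" is the finger opening in mm, from 0 to 87, set as the call begins (left out, the last holds). The fingers move at their own pace and stop on an object; the grip force is fixed at half the most. Time passes only in rows, so rows that do not move let the fingers close. It gives the time, the measured TCP pose, the force, the opening and the grip force at its end, in the units of the state.
- sense(): the state, without advancing time (a new reading comes with each control period).
- capture(name): name is "side" or "top"; returns a dict with "image" (480x640x3 uint8, blue, green, red), "fx", "fy", "cx", "cy" (pixels), "world_from_camera" (4x4, takes a point from camera to world coordinates). Camera axes: x right, y up, looking along -z (the intrinsics and any distortion apply to the point x, -y, -z); pixel columns grow to the right and rows downward; lengths in m; the calibration is good to about 2 mm. A picture is of the moment at which its call begins. There is no depth.
- finish_job(): hands the job in; it is judged then, once.
The state is a dict: "time_s": time; "joints": joint angles; "joint_velocities": joint speeds; "effort": joint torques, N m; "tcp_pos": TCP position; "ee_rot": TCP orientation; "wrist_force": force on the tool from outside, world axes, zero at the start; "moment": the same for the moment, N m; "gripper_width": opening from 0.0 (shut) to 1.0 (fully open); "gripper_force": force on a finger pad.
Only numpy, scipy, OpenCV 4.12 (cv2) and the standard library are available. Lean on these libraries where they do the work, as an engineer would, in place of code of your own. Each camera call takes 0.05 s, during which the arm holds its last target. There are 200 camera calls.

## Working session

There is one attempt and no reset: what is moved stays moved. The work goes in short steps, Python scripts to look and compute and a tool call to move; the robot and the scene stay as the last step left them, time stands still between calls to the robot, and variables do not carry over. Pictures are saved under pics/ and viewed, at most 10 in all, crops included, and the job is handed in when it is done.

Besides the shell and the picture viewer there is one more tool, called after "Call:" as a command line: name --argument value ..., lists and objects as JSON in quotes. move_arm: Moves the arm, as the interface text tells. Its arguments: {"type":"object","properties":{"targets":{"type":"string"},"gripper":{"type":"number"}},"required":["targets"]}

```bash
mkdir -p pics; python3 - <<'E'
from station import *
import cv2,numpy as np
for n in("side","top"):
    c=capture(n);cv2.imwrite(f"pics/{n}0.png",c["image"]);np.set_printoptions(precision=4,suppress=True)
    print(n,c["fx"],c["fy"],c["cx"],c["cy"],[k for k in c]);print(c["world_from_camera"])
s=sense();print(s)
E
```

```text
side 571.4612094947822 571.4612094947822 318.33889942406597 244.93808110403782 ['image', 'fx', 'fy', 'cx', 'cy', 'world_from_camera']
[[-0.9112  0.2903 -0.2924  0.1243]
 [-0.412  -0.6449  0.6437  0.8701]
 [-0.0017  0.707   0.7072  1.0413]
 [ 0.      0.      0.      1.    ]]
top 440.5024674480966 440.5024674480966 321.54785854668654 247.50348672903357 ['image', 'fx', 'fy', 'cx', 'cy', 'world_from_camera']
[[ 0.0399  0.9787 -0.2014  0.301 ]
 [-0.9992  0.0388 -0.0092  0.0122]
 [-0.0012  0.2016  0.9795  1.1692]
 [ 0.      0.      0.      1.    ]]
{'time_s': 0.1, 'joints': array([-52.1608,  22.0875,   0.3889,  -0.0224, -68.4131, -14.8174]), 'joint_velocities': array([ 0.0049, -0.1186,  0.1586,  0.2065, -0.0235, -0.0506]), 'effort': array([  0.0001, -39.169 ,  18.7936,   4.2319,   0.0135,  -0.0001]), 'tcp_pos': array([ 0.2442, -0.5747,  0.2216]), 'ee_rot': array([[-0.9204, -0.3909, -0.0009],
       [-0.3909,  0.9204,  0.0018],
       [ 0.0001,  0.002 , -1.    ]]), 'wrist_force': array([-0.4365, -0.4674, -0.3172]), 'moment': array([-0.0122, -0.0171, -0.0165]), 'gripper_force': 0.0, 'gripper_width': 1.0020621319201837}
```

View pics/side0.png

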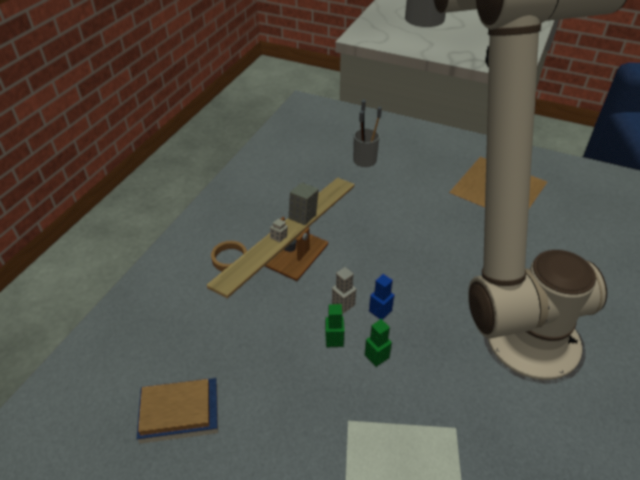

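View pics/top0.png

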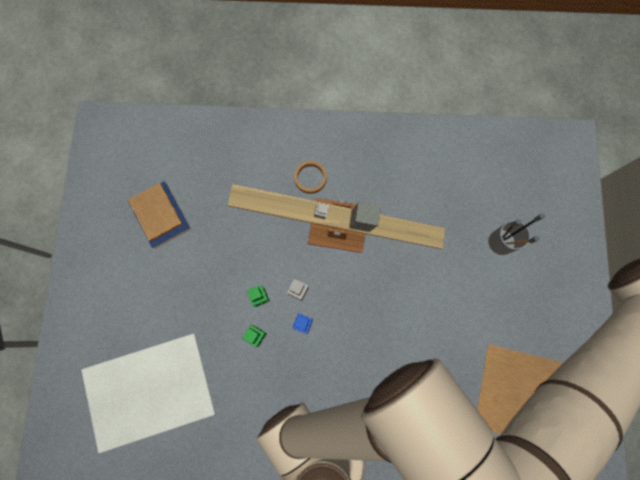

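The side view shows the loose tower at about (344,290). The beam's left arm, with the house, is raised. The block is on the right arm at (303,203). In the top view the tower is at (298,289), the beam ends are at (230,197) and (444,238), and look-alikes stand at (258,295), (255,336) and (302,324).

```bash
cat > h.py <<'E'
from station import *
import cv2,numpy as np
np.set_printoptions(precision=4,suppress=True)
def ray(c,uv):
    T=c["world_from_camera"];u,v=uv
    d=T[:3,:3]@np.array([(u-c["cx"])/c["fx"],-(v-c["cy"])/c["fy"],-1.]);return T[:3,3],d
def onz(c,uv,z):
    o,d=ray(c,uv);return o+d*(z-o[2])/d[2]
def tri(a,ua,b,ub):
    A=np.zeros((3,3));r=np.zeros(3);R=[]
    for c,u in((a,ua),(b,ub)):
        o,d=ray(c,u);d=d/np.linalg.norm(d);P=np.eye(3)-np.outer(d,d);A+=P;r+=P@o;R.append((o,P))
    p=np.linalg.solve(A,r);return p,[np.linalg.norm(P@(p-o)) for o,P in R][0]
def proj(c,p):
    T=c["world_from_camera"];q=T[:3,:3].T@(np.array(p)-T[:3,3]);return np.array([c["cx"]-c["fx"]*q[0]/q[2],c["cy"]+c["fy"]*q[1]/q[2]])
E
python3 - <<'E'
from h import *
C={n:capture(n) for n in("side","top")}
S,T=C["side"]["image"],C["top"]["image"]
for n,uv in(("side",(344,270)),("top",(298,289)),("top",(320,208))):print(n,onz(C[n],uv,.11))
a=cv2.resize(T[265:315,265:345],None,fx=5,fy=5,interpolation=cv2.INTER_CUBIC)      #400x250
b=cv2.resize(S[260:320,310:390],None,fx=5,fy=5,interpolation=cv2.INTER_CUBIC) #400x300
b=b[:250]
d=cv2.resize(T[175:260,220:460],None,fx=800/240,fy=800/240,interpolation=cv2.INTER_CUBIC)
cv2.imwrite("pics/c1.png",np.vstack([np.hstack([a,b]),d]))
print(d.shape, T[289,298],T[210,321],S[276,344])
E
```

```text
side [0.4255 0.0704 0.11  ]
top [0.4146 0.0748 0.11  ]
top [0.6194 0.0301 0.11  ]
(283, 800, 3) [160 168 167] [165 174 175] [111 122 119]
```

View pics/c1.png

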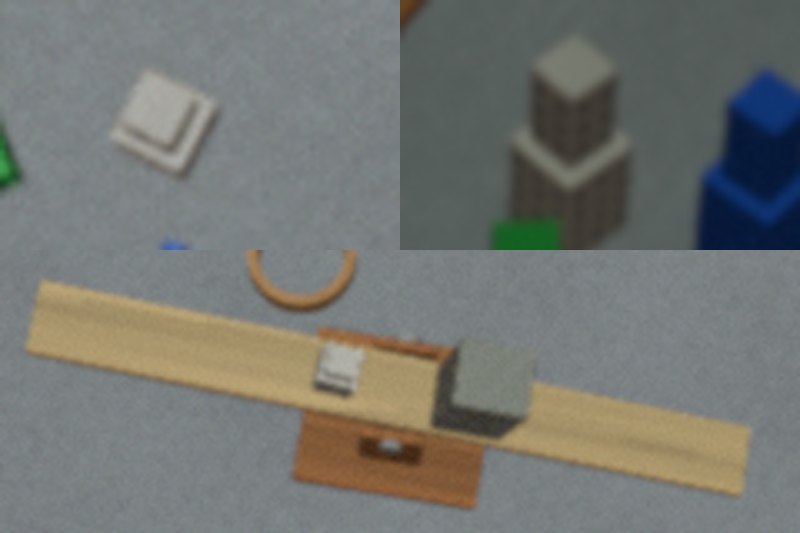

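The crop shows the tower's top face centred near top px (296.4,285.8) and side px (344.4,273.3). The upper-face corners of the beam are visible at both ends. I'll refine these corners and triangulate them.

```bash
cat >> h.py <<'E'
def refine(c,pts,w=3):
    g=cv2.cvtColor(c["image"],cv2.COLOR_BGR2GRAY)
    return cv2.cornerSubPix(g,np.float32(pts).reshape(-1,1,2),(w,w),(-1,-1),(3,50,.01)).reshape(-1,2)
E
python3 - <<'E'
from h import *
s,t=capture("side"),capture("top")
k=240/800
tp=[(220+x*k,175+(y-250)*k) for x,y in((42,282),(27,352),(750,425),(742,493))]
sp=[(209,287),(229,293),(338,179),(354,184)]
# which side corner matches: far(+x) first
T=refine(t,tp);S=refine(s,sp);print(T-tp,S-sp)
P=[tri(t,a,s,b) for a,b in zip(T,S)]
for p in P:print(p)
P=np.array([p[0] for p in P]);L=P[:2].mean(0);R=P[2:].mean(0);d=L-R
print("len",np.linalg.norm(d),"mid",(L+R)/2,"yaw",np.degrees(np.arctan2(-d[0],d[1])),"tilt",np.arcsin(d[2]/np.linalg.norm(d)))
# tower
st=[(344.4,266.8),(335.8,273.6),(344.4,279.6),(353,273.6)]
tt=[(265+(x+.5)/5-.5,265+(y+.5)/5-.5) for x,y in((152,68),(198,97),(165,147),(120,112))]
S2=refine(s,st,2);T2=refine(t,tt,2);print(S2-st,T2-tt)
print(tri(t,np.mean(tt,0),s,np.mean(st,0)))
for c,q in((t,tt),(s,st)):
    w=np.array([onz(c,u,.11)[:2] for u in q]);e=np.roll(w,-1,0)-w
    print(w.mean(0),np.linalg.norm(e,axis=1),np.degrees(np.arctan2(e[:,1],e[:,0]))%90)
# base shoulder top
q=[(265+(x+.5)/5-.5,265+(y+.5)/5-.5) for x,y in((218,103),(180,176),(112,133))]
w=np.array([onz(t,u,.06)[:2] for u in q]);print((w[0]+w[2])/2,np.diff(w,axis=0),[np.degrees(np.arctan2(a[1],a[0]))%90 for a in np.diff(w,axis=0)])
# shaft/foot mask rect
hsv=cv2.cvtColor(t["image"],cv2.COLOR_BGR2HSV)
m=((hsv[...,2]>140)&(hsv[...,1]<40)).astype(np.uint8);m[:270]=0;m[310:]=0;m[:,:280]=0;m[:,320:]=0
print(m.sum(),cv2.minAreaRect(cv2.findNonZero(m)))
E
```

```text
[[-0.4717 -0.926 ]
 [-0.4856 -1.1963]
 [-0.2596  0.1698]
 [-0.6973 -0.3248]] [[-2.4349 -1.6653]
 [-2.1813  2.4055]
 [-0.5634 -2.1033]
 [ 0.2443 -0.3589]]
(array([0.6654, 0.2492, 0.1334]), np.float64(0.0009923961050274344))
(array([0.6117, 0.2559, 0.134 ]), np.float64(0.000681615097013621))
(array([ 0.5962, -0.2971,  0.0509]), np.float64(0.0004804319540696712))
(array([ 0.5427, -0.289 ,  0.0506]), np.float64(0.0005360632023309797))
len 0.5562540973333832 mid [ 0.604  -0.0203  0.0922] yaw -7.2200250101372 tilt 0.14977764660442322
[[ 0.0549 -0.1994]
 [-0.      0.    ]
 [-0.1232 -0.0756]
 [-1.9796  1.5323]] [[-0.7573  0.3289]
 [ 0.      0.    ]
 [ 0.      0.    ]
 [ 0.0749  1.4368]]
(array([0.4216, 0.079 , 0.1095]), np.float64(0.0006280984980161398))
[0.4222 0.0792] [0.0264 0.0288 0.0276 0.0262] [60.0832 59.2779 54.665  56.8914]
[0.4209 0.0793] [0.0282 0.0254 0.0262 0.0273] [70.4356 70.4851 66.3709 66.1594]
[0.422  0.0788] [[-0.0375  0.0174]
 [ 0.0202  0.0353]] [np.float64(65.1384364052189), np.float64(60.219646510278025)]
219 ((296.0517578125, 287.87933349609375), (39.65454864501953, 16.281999588012695), 23.198591232299805)
```

Call:
move_arm --targets "0.5 1 0 0.8; 0.5 1 0 0.8; 0.5 1 0 0.8; 0.5 1 0 0.8; 0.5 1 0 0.8; 0.5 1 0 0.8; 0.5 1 0 0.8; 0.5 1 0 0.8; 0.5 1 0 0.8; 0.5 1 0 0.7" --gripper 54

```text
time_s: 1.13
tcp_pos: [0.3698, -0.3239, 0.2227]
ee_rot: [[-0.459, -0.889, 0.0], [-0.889, 0.459, -0.0], [-0.0, -0.0, -1.0]]
wrist_force: [0.1, 0.1, -0.3]
gripper_width: 0.62
gripper_force: 0.0
```

Call:
move_arm --targets "0.2 1 0 0; 0.2 1 0 0; 0.2 1 0 0; 0.2 1 0 0; 0.2 1 0 0; 0.2 1 0 0; 0.2 1 0 0; 0.2 1 0 0; 0.2 1 0 0; 0.2 1 0 0"

```text
time_s: 1.97
tcp_pos: [0.4194, -0.0739, 0.2228]
ee_rot: [[-0.461, -0.887, 0.001], [-0.887, 0.461, 0.0], [-0.0, -0.001, -1.0]]
wrist_force: [0.7, 0.2, 0.4]
gripper_width: 0.623
gripper_force: 0.0
```

Call:
move_arm --targets "0 1 0 0; 0 1 0 0; 0 1 0 0; 0 1 0 0; 0 1 0 0; 0 1 0 0; 0 0 0 0; 0 0 0 0; 0 0 0 0"

```text
time_s: 2.72
tcp_pos: [0.4192, 0.0746, 0.2225]
ee_rot: [[-0.461, -0.887, -0.0], [-0.887, 0.461, -0.0], [0.0, 0.0, -1.0]]
wrist_force: [-0.0, -0.2, 0.3]
gripper_width: 0.618
gripper_force: 0.0
```

```bash
cat >> h.py <<'E'
def weigh(n=16):
    F=[];E=[]
    for _ in range(n):
        capture("top");s=sense();F.append(s["wrist_force"]);E.append(s["effort"])
    F=np.array(F);print("F",F.mean(0),"std",F.std(0),"effort",np.mean(E,0),s["time_s"])
E
python3 -c "
from h import *
weigh()"
```

```text
F [ 0.1062 -0.2615 -0.0625] std [0.3627 0.4707 0.3903] effort [  0.0397 -19.8443  17.8067   4.0103  -0.0472   0.0006] 3.5167
```

Call:
move_arm --targets "0.1 0.18 -0.5 0; 0 0 -0.8 0; 0 0 -0.8 0; 0 0 -0.8 0; 0 0 -0.8 0; 0 0 -0.8 0; 0 0 -0.8 0; 0 0 -0.5 0; 0 0 -0.3 0; 0 0 0 0"

```text
time_s: 4.35
tcp_pos: [0.4211, 0.0789, 0.0687]
ee_rot: [[-0.461, -0.887, -0.003], [-0.887, 0.461, -0.002], [0.003, 0.002, -1.0]]
wrist_force: [-0.3, 0.3, -0.1]
gripper_width: 0.621
gripper_force: 0.0
```

```bash
python3 - <<'E'
from h import *
t=capture("top");s=capture("side")
a=cv2.resize(t["image"][255:325,250:350],None,fx=4,fy=4,interpolation=2);b=cv2.resize(s["image"][240:310,295:395],None,fx=4,fy=4,interpolation=2)
cv2.imwrite("pics/g1.png",np.hstack([a,b]))
E
```

```text
(no output)
```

View pics/g1.png

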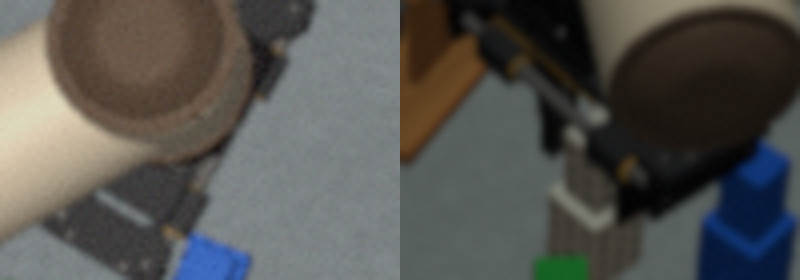

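The fingers straddle the shaft and stay clear of the blue and green look-alikes, so I'll close on it and lift.

Call:
move_arm --targets "0 0 0 0; 0 0 0 0; 0 0 0 0; 0 0 0 0; 0 0 0 0; 0 0 0 0; 0 0 0 0" --gripper 0

```text
time_s: 5.03
tcp_pos: [0.4221, 0.0794, 0.0704]
ee_rot: [[-0.461, -0.887, 0.0], [-0.887, 0.461, 0.0], [-0.0, -0.0, -1.0]]
wrist_force: [-1.3, 1.1, 3.3]
gripper_width: 0.32
gripper_force: 29.5
```

Call:
move_arm --targets "0 0 0.2 0; 0 0 0.5 0; 0 0 0.9 0; 0 0 1 0; 0 0 1 0; 0 0 1 0; 0 0 1 0; 0 0 1 0; 0 0 0.4 0; 0 0 0 0"

```text
time_s: 5.87
tcp_pos: [0.4229, 0.0798, 0.2476]
ee_rot: [[-0.461, -0.887, 0.005], [-0.887, 0.461, 0.003], [-0.005, -0.003, -1.0]]
wrist_force: [-0.8, -0.4, -2.5]
gripper_width: 0.326
gripper_force: 29.5
```

```bash
python3 -c "
from h import *
capture('top');capture('top');capture('top')
weigh(24)"
```

```text
F [-0.0838 -0.2844 -2.2903] std [0.4915 0.4465 0.5602] effort [ -0.0001 -20.6821  19.2401   4.4766  -0.0524   0.0007] 7.2167
```

Call:
move_arm --targets "0.4 0 0 0.5; 0.9 0.1 0 0.5; 0.9 0.1 0 0.5; 0.9 0.1 0 0.5; 0.9 0.1 0 0.5; 0.9 0.1 0 0.5; 0.9 0.1 0 0.5; 0.9 0.06 0 0.56; 0.7 0 0 0; 0.46 0 0 0"

```text
time_s: 8.05
tcp_pos: [0.6202, 0.0959, 0.244]
ee_rot: [[-0.125, -0.992, -0.001], [-0.992, 0.125, -0.001], [0.001, 0.001, -1.0]]
wrist_force: [0.2, -1.0, -3.0]
gripper_width: 0.322
gripper_force: 29.5
```

Call:
move_arm --targets "0 0 -0.3 0; 0 0 -0.5 0; 0 0 -0.5 0; 0 0 -0.4 0; 0 0 -0.2 0; 0 0 0 0; 0 0 0 0"

```text
time_s: 8.63
tcp_pos: [0.6184, 0.0958, 0.1977]
ee_rot: [[-0.125, -0.992, 0.0], [-0.992, 0.125, -0.0], [0.0, -0.0, -1.0]]
wrist_force: [-0.9, -0.2, -2.6]
gripper_width: 0.322
gripper_force: 29.5
```

```bash
python3 - <<'E'
from h import *
x=sense();p=x["tcp_pos"];u=np.array([.1257,.9921]);print(p,x["ee_rot"][:,1],"d",(p[:2]-[.604,-.0194])@u,"lat",(p[:2]-[.604,-.0194])@[.9921,-.1257])
t=capture("top");s=capture("side")
a=cv2.resize(t["image"][165:265,220:320],None,fx=4,fy=4,interpolation=2);b=cv2.resize(s["image"][180:280,230:330],None,fx=4,fy=4,interpolation=2)
cv2.imwrite("pics/p1.png",np.hstack([a,b]))
E
```

```text
[0.6184 0.0958 0.1977] [-0.9922  0.1246 -0.0001] d 0.1160902336596155 lat -0.00019795859845127273
```

View pics/p1.png

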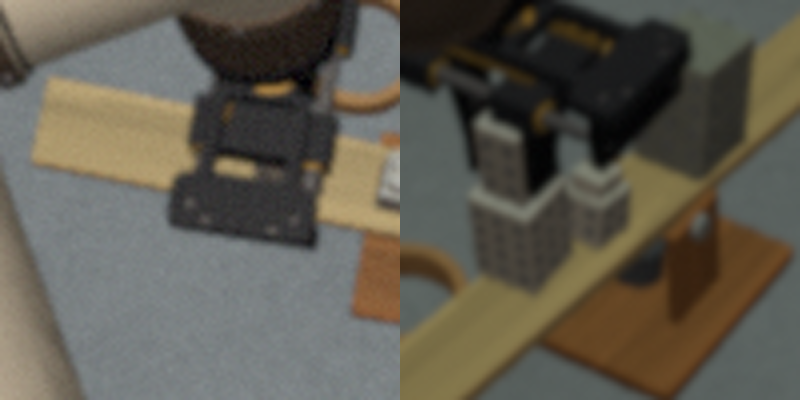

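The tower is held upright over the raised arm in line with the beam, with a gap to the house. I'll lower it slowly, pressing the beam to level.

Call:
move_arm --targets "0 0 -0.2 0; 0 0 -0.2 0; 0 0 -0.1 0; 0 0 -0.06 0; 0 0 -0.06 0; 0 0 -0.06 0; 0 0 -0.06 0; 0 0 -0.06 0; 0 0 -0.06 0; 0 0 -0.06 0"

```text
time_s: 9.57
tcp_pos: [0.6187, 0.096, 0.1747]
ee_rot: [[-0.125, -0.992, 0.001], [-0.992, 0.125, 0.0], [-0.0, -0.001, -1.0]]
wrist_force: [0.4, 0.9, -1.1]
gripper_width: 0.324
gripper_force: 29.5
```

Call:
move_arm --targets "0 0 -0.08 0; 0 0 -0.08 0; 0 0 -0.08 0; 0 0 -0.08 0; 0 0 -0.06 0; 0 0 -0.05 0; 0 0 -0.05 0; 0 0 0 0; 0 0 0 0; 0 0 0 0"

```text
time_s: 10.4
tcp_pos: [0.6186, 0.0959, 0.1627]
ee_rot: [[-0.125, -0.992, 0.0], [-0.992, 0.125, 0.0], [-0.0, -0.0, -1.0]]
wrist_force: [-0.5, 1.2, -0.5]
gripper_width: 0.32
gripper_force: 29.5
```

```bash
cat >> h.py <<'E'
def beam(sp=None,tp=None):
    "tilt from the four upper-face corners, seeded by a beam of the given tilt"
    s,t=capture("side"),capture("top")
    best=None
    for th in np.arange(-.24,.245,.02):
        c=np.array([.604,-.0203,.0915]);u=np.array([.1257*np.cos(th),.9921*np.cos(th),np.sin(th)]);v=np.array([.9921,-.1257,0])
        g=[c+a*.28*u+b*.028*v for a,b in((1,1),(1,-1),(-1,1),(-1,-1))]
        T0=np.array([proj(t,p) for p in g]);S0=np.array([proj(s,p) for p in g])
        T,S=refine(t,T0),refine(s,S0);e=np.abs(T-T0).sum()+np.abs(S-S0).sum()
        if best is None or e<best[0]:best=(e,th,T,S)
    e,th,T,S=best
    P=[tri(t,a,s,b) for a,b in zip(T,S)];Q=np.array([p[0] for p in P]);d=Q[:2].mean(0)-Q[2:].mean(0)
    print("seed",round(th,2),"err",round(e,1),"tri",np.array([p[1] for p in P]),"len",np.linalg.norm(d),"mid",Q.mean(0),"TILT",np.arcsin(d[2]/np.linalg.norm(d)))
    return s,t
E
python3 - <<'E'
from h import *
weigh(12);beam();print(sense()["tcp_pos"])
E
```

```text
F [ 0.8196  0.8022 -0.3978] std [0.4115 0.7922 0.4154] effort [ -0.5945 -40.3786  17.1132   4.1928  -0.4607  -0.0035] 11.0
seed 0.12 err 0.0 tri [0. 0. 0. 0.] len 0.5600173588988467 mid [ 0.604  -0.0203  0.0915] TILT 0.11999622869302727
[0.6185 0.0958 0.1626]
```

```bash
python3 - <<'E'
src=open("h.py").read();src=src[:src.index("def beam(")]+'''
def beam(img=None):
    "tilt from the far long edge of the beam in the side view, cast on its vertical plane"
    s=capture("side");I=s["image"] if img is None else img
    h=cv2.cvtColor(I,cv2.COLOR_BGR2HSV);m=cv2.inRange(h,(16,60,90),(32,255,255));m[:150]=0;m[340:]=0;m[:,:190]=0;m[:,370:]=0
    u=np.array([.1257,.9921]);v=np.array([.9921,-.1257]);c=np.array([.604,-.0194]);Q=[]
    for x in range(200,350):
        r=np.flatnonzero(m[:,x])
        if len(r)<6:continue
        g=h[:,x,1].astype(float);y=r[0];a,b=g[y-4],g[min(y+4,479)];k=np.arange(y-4,y+5)
        yy=np.interp((a+b)/2,np.maximum.accumulate(g[k]),k)
        o,d=ray(s,(x,yy));l=((c-o[:2])@v+.028)/(d[:2]@v);p=o+l*d;Q.append(((p[:2]-c)@u,p[2]))
    Q=np.array(Q);A=Q[(Q[:,0]>.16)&(Q[:,0]<.265)];B=Q[(Q[:,0]<-.13)&(Q[:,0]>-.265)]
    W=np.float32(np.vstack([A,B]));f=cv2.fitLine(W,cv2.DIST_HUBER,0,.001,.001).ravel();th=np.arctan(f[1]/f[0])
    z0=f[3]-f[2]*np.tan(th);res=np.abs((W[:,1]-z0-W[:,0]*np.tan(th)))
    print("n",len(A),len(B),"res",np.median(res),res.max(),"z0",z0,"TILT",th,"deg",np.degrees(th));return th
'''
open("h.py","w").write(src)
E
python3 - <<'E'
from h import *
beam(cv2.imread("pics/side0.png"));beam()
cv2.imwrite("pics/b1.png",cv2.resize(capture("side")["image"][150:330,190:390],None,fx=3,fy=3,interpolation=2))
E
```

```text
n 29 25 res 0.0046071 0.085583724 z0 0.1291444 TILT 0.32729226 deg 18.752464
n 24 26 res 0.0076861177 0.18012065 z0 0.14643167 TILT 0.24683096 deg 14.142371
```

View pics/b1.png

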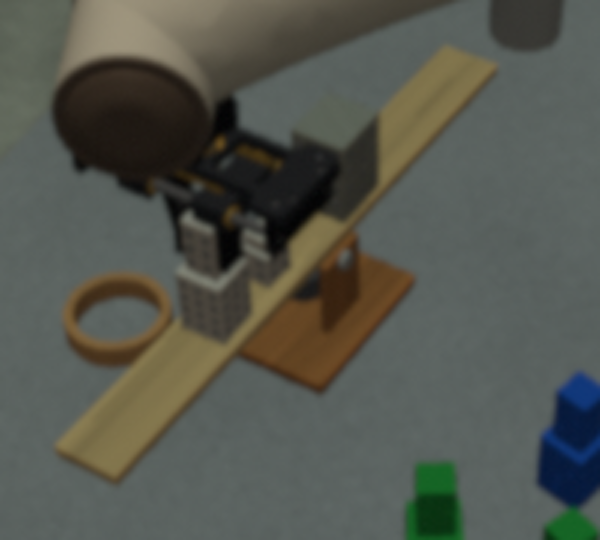

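The beam is now near level under the held tower, with its far-edge end corners at side px (208.7,298.7) and (338.7,164.7). I'll tighten the edge fit by rejecting outliers (tape, arm).

```bash
python3 - <<'E'
s=open("h.py").read()
s=s.replace('''    Q=np.array(Q);A=''','''    Q=np.array(Q);Q=Q[np.abs(Q[:,1]-.0915)<.25*np.abs(Q[:,0])+.002];A=''')
i=s.index("    W=np.float32(np.vst");s=s[:i]+'''    W=np.vstack([A,B]);k=max(np.arange(-.25,.25,.002),key=lambda q:(np.abs(W[:,1]-.0915-q*W[:,0])<.004).sum())
    for _ in range(4):
        W2=W[np.abs(W[:,1]-.0915-k*W[:,0])<.005] if _==0 else W[np.abs(W[:,1]-np.polyval(f,W[:,0]))<.0025]
        f=np.polyfit(W2[:,0],W2[:,1],1)
    th=np.arctan(f[0]);print("n",len(A),len(B),len(W2),"L",(W2[:,0]>0).sum(),"res",np.std(W2[:,1]-np.polyval(f,W2[:,0])),"z0",f[1],"TILT",th,"deg",np.degrees(th));return th
'''
open("h.py","w").write(s)
E
python3 - <<'E'
from h import *
beam(cv2.imread("pics/side0.png"));beam()
s=capture("side");u=np.array([.1257,.9921]);v=np.array([.9921,-.1257]);c=np.array([.604,-.0194])
for pr in(((208.7,298.7),(338.7,164.7)),((206.6,285.3),(337.4,176.9))):
    q=[]
    for p in pr:
        o,d=ray(s,p);l=((c-o[:2])@v+.028)/(d[:2]@v);p=o+l*d;q.append(((p[:2]-c)@u,p[2]))
    print(q,np.arctan2(q[0][1]-q[1][1],q[0][0]-q[1][0]))
E
```

```text
n 2 17 19 L 2 res 0.00048009459375273353 z0 0.09234560210489638 TILT 0.15353123092555812 deg 8.796691555482903
n 0 20 20 L 0 res 0.00037163341410561 z0 0.0904699184637581 TILT -0.00525696454028766 deg -0.30120188120841396
[(np.float64(0.2742838089486786), np.float64(0.08855573602593236)), (np.float64(-0.2842244820291035), np.float64(0.08750272860037778))] 0.0018853904138170262
[(np.float64(0.27219250701399966), np.float64(0.13046347322224805)), (np.float64(-0.27881246359964673), np.float64(0.048809226977258424))] 0.14712076374878832
```

Call:
move_arm --targets "0 0 0 0; 0 0 0 0; 0 0 0 0; 0 0 0 0; 0 0 0 0; 0 0 0 0; 0 0 0 0; 0 0 0 0; 0 0 0 0; 0 0 0 0" --gripper 56

```text
time_s: 12.23
tcp_pos: [0.6184, 0.0958, 0.1626]
ee_rot: [[-0.125, -0.992, 0.0], [-0.992, 0.125, 0.0], [-0.0, 0.0, -1.0]]
wrist_force: [-0.3, -0.5, 0.3]
gripper_width: 0.641
gripper_force: 0.0
```

Call:
move_arm --targets "0 0 0 0; 0 0 0 0; 0 0 0 0; 0 0 0 0; 0 0 0 0; 0 0 0 0; 0 0 0 0; 0 0 0 0; 0 0 0 0; 0 0 0 0"

```text
time_s: 13.07
tcp_pos: [0.6184, 0.0958, 0.1626]
ee_rot: [[-0.125, -0.992, 0.0], [-0.992, 0.125, 0.0], [-0.0, -0.0, -1.0]]
wrist_force: [0.1, 0.0, -0.4]
gripper_width: 0.644
gripper_force: 0.0
```

```bash
python3 - <<'E'
from h import *
beam();beam()
cv2.imwrite("pics/b2.png",cv2.resize(capture("side")["image"][150:330,190:390],None,fx=3,fy=3,interpolation=2))
E
```

```text
n 0 20 20 L 0 res 0.00043210221901119434 z0 0.0902178173364525 TILT -0.02012258967782618 deg -1.1529394614129551
n 0 20 20 L 0 res 0.0004010025700965427 z0 0.08975416710133603 TILT -0.022328356202275197 deg -1.2793205738551239
```

View pics/b2.png

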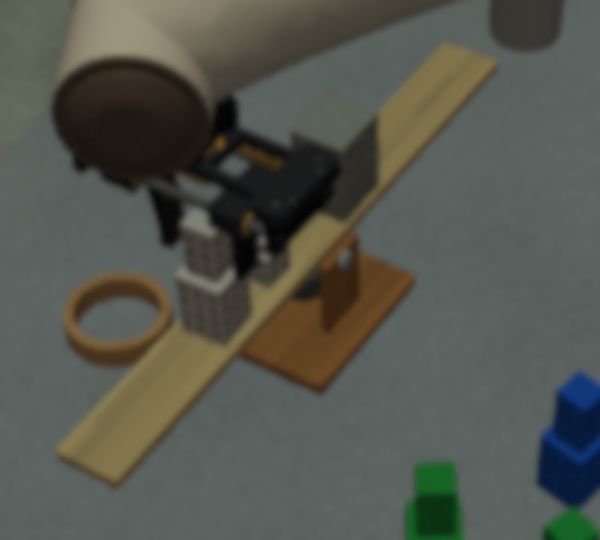

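The tower stands free on the beam, whose left arm now sits slightly low: the left far corner is at crop (58,450) and the right one at (447,42). I'll fix the left-side edge so the tilt comes out precisely.

```bash
python3 - <<'E'
s=open("h.py").read()
s=s.replace("        if len(r)<6:continue\n","        if len(r)<6:continue\n        r=max(np.split(r,np.flatnonzero(np.diff(r)>1)+1),key=len)\n")
s=s.replace("(Q[:,0]>.16)","(Q[:,0]>.20)")
open("h.py","w").write(s)
from h import *
beam(cv2.imread("pics/side0.png"));
for _ in range(4):beam()
s=capture("side");h=cv2.cvtColor(s["image"],cv2.COLOR_BGR2HSV)
for x in (215,225):print(x,[tuple(map(int,h[y,x])) for y in range(270,304,3)])
E
```

```text
n 16 17 25 L 8 res 0.0005445795116483802 z0 0.09229287357351618 TILT 0.1533052800659883 deg 8.783745524852199
n 15 20 35 L 15 res 0.0004897746352923336 z0 0.09226467079467442 TILT -0.010653052267341182 deg -0.6103749338509221
n 15 20 35 L 15 res 0.0005108128666503688 z0 0.09225262489554022 TILT -0.010850972694487154 deg -0.6217149390058128
n 15 20 35 L 15 res 0.0004871602172837401 z0 0.09227432864128465 TILT -0.010627882752157938 deg -0.6089328268585318
n 15 20 35 L 15 res 0.0004910074276174725 z0 0.09225179434036221 TILT -0.010723857405548242 deg -0.6144317694380271
215 [(77, 18, 98), (79, 21, 99), (75, 21, 98), (75, 21, 98), (77, 18, 98), (79, 21, 97), (79, 21, 99), (32, 31, 106), (23, 96, 133), (23, 103, 131), (23, 103, 121), (22, 114, 103)]
225 [(15, 145, 72), (60, 11, 89), (81, 19, 96), (60, 13, 97), (23, 80, 124), (22, 102, 130), (23, 105, 122), (23, 102, 117), (23, 103, 121), (22, 103, 126), (23, 104, 127), (23, 103, 129)]
```

Two-sided tilt is about -0.011 rad (left low), so the tower weighs about 2.39 N and should stand at about 109 mm. I'll regrip, lift, shift 7 mm inward and set it down again.

Call:
move_arm --targets "0 0 0 0; 0 0 0 0; 0 0 0 0; 0 0 0 0; 0 0 0 0; 0 0 0 0; 0 0 0 0" --gripper 0

```text
time_s: 14.1
tcp_pos: [0.6184, 0.0958, 0.1626]
ee_rot: [[-0.125, -0.992, 0.0], [-0.992, 0.125, 0.0], [-0.0, -0.0, -1.0]]
wrist_force: [0.2, 0.0, -0.2]
gripper_width: 0.316
gripper_force: 29.6
```

Call:
move_arm --targets "0 0 0.06 0; 0 0 0.1 0; 0 0 0.1 0; 0 0 0.1 0; 0 0 0.1 0; 0 0 0.1 0; 0 0 0.1 0; 0 0 0.14 0; 0 0 0.2 0; 0 0 0.2 0"

```text
time_s: 14.93
tcp_pos: [0.6183, 0.0959, 0.1928]
ee_rot: [[-0.125, -0.992, -0.0], [-0.992, 0.125, -0.0], [0.0, 0.0, -1.0]]
wrist_force: [-0.7, 0.1, -2.5]
gripper_width: 0.319
gripper_force: 29.7
```

Call:
move_arm --targets "-0.035 -0.28 0 0; 0 0 0 0; 0 0 0 0; 0 0 0 0; 0 0 0 0; 0 0 0 0; 0 0 0 0; 0 0 0 0; 0 0 0 0; 0 0 0 0"

```text
time_s: 15.77
tcp_pos: [0.6176, 0.0888, 0.1925]
ee_rot: [[-0.125, -0.992, -0.0], [-0.992, 0.125, -0.0], [0.0, 0.0, -1.0]]
wrist_force: [0.2, 0.2, -2.5]
gripper_width: 0.321
gripper_force: 29.7
```

```bash
python3 -c "
from h import *
beam();beam();weigh(16)
p=sense()['tcp_pos'];print(p,(p[:2]-[.604,-.0194])@[.1257,.9921])"
```

```text
n 16 17 24 L 8 res 0.0005898249955162139 z0 0.09215618590478052 TILT 0.15267859628233696 deg 8.74783918895969
n 16 17 24 L 8 res 0.000569416907302108 z0 0.09215927055957564 TILT 0.15258936059549602 deg 8.742726360721752
F [ 0.1434 -0.0356 -2.6088] std [0.4901 0.4362 0.6085] effort [  0.002  -40.909   19.1226   4.4534  -0.0074   0.0007] 16.6667
[0.6176 0.0888 0.1926] 0.10905275006574029
```

Call:
move_arm --targets "0 0 -0.2 0; 0 0 -0.1 0; 0 0 -0.06 0; 0 0 -0.06 0; 0 0 -0.06 0; 0 0 -0.08 0; 0 0 -0.08 0; 0 0 -0.08 0; 0 0 -0.08 0; 0 0 -0.08 0"

```text
time_s: 17.5
tcp_pos: [0.6178, 0.0891, 0.1707]
ee_rot: [[-0.125, -0.992, 0.001], [-0.992, 0.125, 0.0], [-0.001, -0.001, -1.0]]
wrist_force: [0.3, 1.1, -1.1]
gripper_width: 0.32
gripper_force: 29.7
```

Call:
move_arm --targets "0 0 -0.08 0; 0 0 -0.08 0; 0 0 -0.06 0; 0 0 -0.05 0; 0 0 -0.03 0; 0 0 0 0; 0 0 0 0; 0 0 0 0; 0 0 0 0; 0 0 0 0"

```text
time_s: 18.33
tcp_pos: [0.6178, 0.0888, 0.1632]
ee_rot: [[-0.125, -0.992, 0.001], [-0.992, 0.125, 0.0], [-0.0, -0.001, -1.0]]
wrist_force: [1.0, 1.2, -0.0]
gripper_width: 0.317
gripper_force: 29.8
```

Call:
move_arm --targets "0 0 0 0; 0 0 0 0; 0 0 0 0; 0 0 0 0; 0 0 0 0; 0 0 0 0; 0 0 0 0; 0 0 0 0; 0 0 0 0; 0 0 0 0" --gripper 56

```text
time_s: 19.17
tcp_pos: [0.6176, 0.0888, 0.163]
ee_rot: [[-0.125, -0.992, -0.0], [-0.992, 0.125, 0.0], [-0.0, 0.0, -1.0]]
wrist_force: [0.6, -0.4, -0.4]
gripper_width: 0.642
gripper_force: 0.0
```

Call:
move_arm --targets "0 0 0 0; 0 0 0 0; 0 0 0 0; 0 0 0 0; 0 0 0 0; 0 0 0 0; 0 0 0 0; 0 0 0 0; 0 0 0 0; 0 0 0 0"

```text
time_s: 20.0
tcp_pos: [0.6176, 0.0888, 0.1631]
ee_rot: [[-0.125, -0.992, 0.0], [-0.992, 0.125, 0.0], [-0.0, -0.0, -1.0]]
wrist_force: [0.8, -0.0, 0.7]
gripper_width: 0.643
gripper_force: 0.0
```

```bash
python3 -c "
from h import *
beam();beam();beam()"
```

```text
n 15 20 35 L 15 res 0.00048688550676585064 z0 0.0922196947415833 TILT -0.0005933808741731991 deg -0.03399821973390766
n 15 20 35 L 15 res 0.0004666767828662299 z0 0.09221355184592714 TILT -0.0007091805585177595 deg -0.04063305291579813
n 15 20 35 L 15 res 0.00044660848297765844 z0 0.09222804878818001 TILT -0.0006741446293501177 deg -0.03862564204317295
```

Level to about 0.04°. I'll retract straight up and check once more.

Call:
move_arm --targets "0 0 0.2 0; 0 0 0.5 0; 0 0 0.8 0; 0 0 1 0; 0 0 1 0; 0 0 1 0; 0 0 1 0; 0 0 0.8 0; 0 0 0.4 0; 0 0 0 0"

```text
time_s: 20.98
tcp_pos: [0.6185, 0.0889, 0.3337]
ee_rot: [[-0.125, -0.992, 0.006], [-0.992, 0.125, 0.002], [-0.002, -0.005, -1.0]]
wrist_force: [1.2, 0.0, 0.4]
gripper_width: 0.643
gripper_force: 0.0
```

Call:
move_arm --targets "-0.5 0 0 0; -1 0 0 0; -1 0 0 0; -1 0 0 0; -1 0 0 0; -0.5 0 0 0; 0 0 0 0; 0 0 0 0; 0 0 0 0; 0 0 0 0"

```text
time_s: 21.82
tcp_pos: [0.4931, 0.0889, 0.3296]
ee_rot: [[-0.125, -0.992, -0.001], [-0.992, 0.125, -0.001], [0.001, 0.001, -1.0]]
wrist_force: [-1.0, -0.7, 0.5]
gripper_width: 0.64
gripper_force: 0.0
```

```bash
python3 - <<'E'
from h import *
beam();beam()
s,t=capture("side"),capture("top")
cv2.imwrite("pics/f.png",np.hstack([cv2.resize(s["image"][150:330,190:390],None,fx=2,fy=2,interpolation=2),cv2.resize(t["image"][150:330,220:420],None,fx=2,fy=2,interpolation=2)]))
E
```

```text
n 15 14 20 L 15 res 0.0004140130355100954 z0 0.09236899083134553 TILT -0.0011351217180926246 deg -0.06503768368034621
n 15 14 20 L 15 res 0.0003867050533333777 z0 0.09230741323857368 TILT -0.0013047161584788013 deg -0.07475472934335717
```

View pics/f.png

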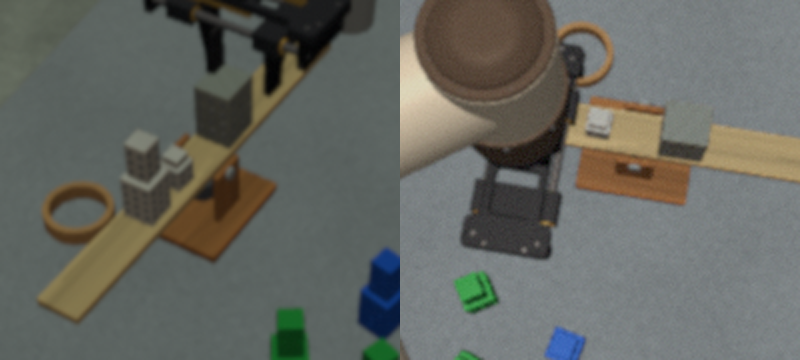

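The tower stands upright at crop (145,180) with a gap to the house. The beam is level, nothing else appears to have moved, and the gripper is well clear.

```bash
python3 -c "
from station import *
print(finish_job())"
```

```text
the job is handed in; nothing more can be done
None
```

The job is handed in: the tower (about 0.24 kg) stands upright about 109 mm from the pivot on the raised arm, the beam reads level to about 0.1°, and nothing else was touched as far as the pictures show.

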